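Set the stop pegs and move the cigar mould from the press to the bundling board

TASK

Get the cigar bundling board ready. First tap every loose metal stop peg, tapered end down, firmly home into a socket of its own on the board (the shoulder under its head right down on the steel socket rim, so that friction holds it; it does not matter which peg goes in which socket). Only then flip the red-handled clamp arm of the press up and over past centre so that it stays open, lift the green mould out and lay it flat, lengthwise, inside the blue-green felt rectangle on the board; do not push the paste tin or the cigar bundles about.

Things in the scene. Friction and masses are not known exactly. Their poses are not given: they have to be found in the camera images.
- peg0: Aluminium stop peg, red band round its head; 2 to 4 alike are present. 52 mm tall, 0.14 kg. Origin: centre of its small lower end, z up its axis. Shank 28 mm long, tapered: foot 23 mm across, chamfered over 3 mm to 28 mm, then widening to 31 mm under the head. Head 38 mm diameter, 24 mm tall, flat top. Starts upright and loose in a hole of the caddy, head clear above it.
- peg1: Another stop peg, exactly like peg0 (may be absent).
- peg2: Another stop peg, exactly like peg0 (may be absent).
- peg3: Another stop peg, exactly like peg0 (may be absent).
- caddy: Loose wooden peg caddy, 150 x 150 x 25 mm, 0.5 kg; origin centre of underside, z up. Four square holes, 33 mm wide, 20 mm deep, at x, y = +-35 mm, hold the pegs (their feet 5 mm over the bench, their head shoulders 8 mm above the caddy top); some holes may be empty.
- socket0 (a point): Centre of the rim of a tapered socket, 50 mm over the bench: steel tube, 51 mm outside, 30 mm tall, on the board, four sprung brass jaws inside. A peg let go in it stands 5 to 8 mm too high; 8 to 16 N down on its head drives it home: head shoulder on the rim, peg origin 28 mm below this point; the jaws then hold some 8 to 12 N of pull. z up; all start empty.
- socket1 (a point): Centre of the rim of the next socket, like socket0; sockets 0 to 3 stand in a row 55 mm apart, towards the board's -y.
- socket2 (a point): Centre of the rim of the next socket, like socket0; sockets 0 to 3 stand in a row 55 mm apart, towards the board's -y.
- socket3 (a point): Centre of the rim of the next socket, like socket0; sockets 0 to 3 stand in a row 55 mm apart, towards the board's -y.
- felt (a point): Centre of the blue-green felt rectangle on top of the wooden bundling board (180 x 220 x 20 mm, fixed to the bench), 20 mm above the bench. The felt is 84 mm along the point's x and 174 mm along its y; z is up. The row of sockets runs along y, 90 mm away on the +x side.
- mould: Green plastic cigar mould, 150 (x) x 60 (y) x 45 mm (z), 0.3 to 0.55 kg, brown cigar ends at its ends. Origin: centre of underside, z up. On top, centred, a yellow lifting rib 45 mm long (x), 20 mm wide (y), 28 mm high (top 73 mm over the origin). Starts in the nest of the press, underside 20 mm over the bench, 2.5 mm play to steel rails 8 mm high, one end under the clamp pad.
- clamp (a joint): Hinge angle of the clamp arm of the press, rad: 0 closed, level over the mould; pi/2 upright; 2.0 open, on its stop. Only its own weight (0.24 kg) and a light friction act: let go short of upright it falls shut; let go beyond 1.75 it falls back on its stop and stays open.
- clamp_hinge (a point): Point on the clamp's hinge axis, fixed on the press, 108 mm over the bench. Its y is the hinge axis, level; its x, level, points away from the mould. Closed, the arm reaches from here along -x over the mould (mould centre at x = -120 mm); opening, the bar swings up in a circle and over towards +x. Two blue cheeks, 40 mm over their outsides (y), 30 mm long, stand 16 mm higher than it.
- clamp_grip_left (a point): Middle of the left half of the clamp arm's red handle bar. The bar is round, 14 mm thick, 104 mm long, parallel to the hinge axis, 100 mm from it. This point is 34 mm along the hinge's +y from the bar's middle, where the 14 mm wide steel arm meets it. Closed, the bar's axis is 43 mm above the mould's top face and 15 mm above the rib's top.
- clamp_grip_right (a point): The same for the right half of the bar, 34 mm from its middle along the hinge's -y.
- glue_tin: Open paste tin, 66 mm diameter, 75 mm tall; origin centre of underside; to be left alone.
- bundle_a: Bundle of cigars, 140 x 90 x 50 mm; origin centre of underside; to be left alone.
- bundle_b: Bundle of cigars, 130 x 72 x 34 mm; origin centre of underside; to be left alone.
Not all that is in view belongs to the job. What is shaped like the mould but pink is not meant.

How it is judged (in metres and radians):
On the way, in this order (a step that is already met when the one before it is completed fails the run):
1. every stop peg present is home in a socket ((horizontal distance between peg0 and socket0 below 0.005 m or horizontal distance between peg0 and socket1 below 0.005 m or horizontal distance between peg0 and socket2 below 0.005 m or horizontal distance between peg0 and socket3 below 0.005 m) and z of each of peg0, peg1, peg2, peg3 in the frame of socket0 below -0.0255 m and angle between each of peg0, peg1, peg2, peg3's own z axis and vertical below 0.07 rad and (horizontal distance between peg1 and socket0 below 0.005 m or horizontal distance between peg1 and socket1 below 0.005 m or horizontal distance between peg1 and socket2 below 0.005 m or horizontal distance between peg1 and socket3 below 0.005 m) and (horizontal distance between peg2 and socket0 below 0.005 m or horizontal distance between peg2 and socket1 below 0.005 m or horizontal distance between peg2 and socket2 below 0.005 m or horizontal distance between peg2 and socket3 below 0.005 m) and (horizontal distance between peg3 and socket0 below 0.005 m or horizontal distance between peg3 and socket1 below 0.005 m or horizontal distance between peg3 and socket2 below 0.005 m or horizontal distance between peg3 and socket3 below 0.005 m)), for 0.3 s.
2. the clamp arm is flipped up past centre (value of joint clamp above 1.7 rad), for 0.2 s.
3. the mould lies on the felt (x of mould in the frame of felt between -0.018 and 0.018 m and y of mould in the frame of felt between -0.018 and 0.018 m and z of mould in the frame of felt below 0.004 m and angle between mould's own z axis and vertical below 0.06 rad and angle between the x axis of mould and the y axis of felt, either way round below 0.2 rad), for 0.3 s.
At the end, for the whole second after the job is handed in: Every peg present stands upright (within 4 degrees) in a socket (axis within 5 mm) with its shoulder within 2.5 mm of the rim; the clamp joint is beyond 1.7 rad; the mould lies flat and at rest on the felt, within 18 mm of its centre along either side, lengthwise within 11 degrees (all of step 1 and all of step 3 and value of joint clamp above 1.7 rad and linear speed of mould below 0.02 m/s); the robot touches nothing.
It fails at once if the mould is pulled up while the clamp is still over it (z of mould in the frame of clamp_hinge above -0.068 m and value of joint clamp below 1.2 rad and horizontal distance between mould and clamp_hinge below 0.15 m).
It fails at once if the paste tin or a bundle of cigars is pushed aside (distance of any of glue_tin, bundle_a, bundle_b from where it was at the start of the episode above 0.03 m).
Of peg0, peg1, peg2, peg3 only 2 to 4 are there at a start; the rules pass over those that are not, and their reading is None.
At some moment in a run one of mould, caddy may be knocked a few centimetres aside while the robot is not near it.
Once in a run the grip may slacken for a moment while it holds something.
It also fails if it takes over 210 s, if anything falls off the work surface, if the arm or the gripper's body presses on something with over 40 N, if the wrist force passes 120 N, or if a joint passes its speed limit or range.

ROBOT

A 6-joint arm with a two-finger parallel gripper is mounted at the origin on the work surface. World frame = base frame: x ahead of the robot, y to its left, z up, the work surface at z = 0. Lengths are in mm, angles in rad, forces in N, time in s.
With the tool pointing down it reaches from about 225 to 725 mm from the base axis. Payload 3.1 kg.
Tool frame: the origin (TCP) lies on the mounting face of the last link; the fingertips stand 173 mm ahead of it and the grasp point (between the pads) lies 155 mm ahead of it (grip_depth is the distance from the TCP to the grasp point, in mm); z points along the fingers, y is the line along which they close (so a half turn about z gives the same grasp; the last joint's range is limited). The gripper opens to 85 mm and grips with 20 to 120 N. Pads are 22 mm wide; open, the fingers measure 114 mm over their backs; the gripper's body (76 mm by 85 mm) begins 54 mm behind the grasp point. The pads swing forward as they close: fully open they stand 13 mm farther back than shut.
Start: joints at [1.126, 0.048, 0.099, 1.622, 0, 1.443], TCP at [163.559, 498.865, 404.712] pointing down, gripper open.
Joint ranges: [-2.91, 2.91], [-0.99, 1.94], [-1.21, 1.42], [-2.12, 2.29], [-1.49, 1.47], [-3.14, 3.14]. Speed limits (rad/s): [2.79, 2.79, 3.14, 3.14, 3.14, 3.14].

INTERFACE

Orientations are given as a unit quaternion [x, y, z, w].
In Python, from rig import sense, get_image, calibration, hand_in, recognise, cut_out, grip_depth gives the robot as it stands. The module is installed in compiled form; this text tells all that it offers.
- The arm moves only by the tool send_rows, never from a script. Its argument "series" is a list of rows, each an object with "slide": the shift along the tool's x, y, z in mm, a list of three; "yaw": the turn about the tool's z in rad; "gripper": the finger opening in mm, from 0 to 85.4. In form: [{"slide": [x, y, z], "yaw": yaw, "gripper": gripper}, ...]. A call has 1 to 5 rows; each row is the pose to reach, as a shift and turn from the pose commanded when the call began, along the tool's axes at that moment; what a row does not reach only later rows make up. A row lasts 1/8 s, in which the tool goes at most 62.5 mm and 10.7 degrees, less where a joint would pass 70% of its speed; a pose out of reach is approached as far as the arm can. A call with a gripper value outside its range is refused whole. The fingers move at their own pace and stop on an object; "force" is the grip in N (left out, the last holds). Time passes only in rows, so rows that repeat a pose let the fingers close. It gives the time, the measured TCP pose, the force, the opening and the grip force at its end, in the units of the state.
- sense(): the state, without advancing time (a new reading comes with each control period).
- get_image(name): name is "scene" or "top" or "wrist"; returns (picture, depth): 384x512x3 uint8, red, green, blue; 384x512 float32, mm along the optical axis (not along the pixel's ray), 0 where there is no reading.
- calibration(name): a dict with "camera_matrix" (3x3 intrinsics, pixels), "rvec" (rotation vector, rad) and "tvec" (3), from world to camera coordinates, as OpenCV has them. Camera axes: x right, y down, z forward; pixel columns grow to the right and rows downward; lengths in mm; the calibration is good to about 2 mm. A picture is of the moment at which its call begins: read the wrist's pose just before it. calibration takes no time and is no camera call; for the wrist camera it gives the pose at the moment of the call.
- hand_in(): hands the job in; it is judged then, once.
Trained networks look in the newest picture that a camera, given by its name, has taken for a name from the list of things; names that differ only in an ending like _2 or _b are one class to them, and where a whole thing is asked for, a point or a joint stands for the part that bears it (a point fixed in the world has none). Each returns a list of dicts, best first, with "score" (0 to 1); they miss things now and then, are a little off and sometimes report something else, mostly with a low value. They report only what shows in the picture. A call takes as long as a camera call. They do not tell look-alikes from the thing itself.
- recognise(camera, target): "point" ([x, y, z] in mm, in world coordinates, good to about 4 mm: the middle of the surface that is visible of it).
- cut_out(camera, target): "pixels" (384x512 bool, what is visible of it).
The state is a dict: "clock": time; "joint_pos": joint angles; "joint_vel": joint speeds; "effort": joint torques, N m; "position": TCP position; "ee_rot": TCP orientation; "ft_force": force on the tool from outside, world axes, zero at the start; "wrist_torque": the same for the moment, N m; "finger_gap": finger opening in mm; "gripper_force": force on a finger pad.
Only numpy, scipy, OpenCV 4.12 (cv2) and the standard library are available. Lean on these libraries where they do the work, as an engineer would, in place of code of your own. Each camera call takes 0.05 s, during which the arm holds its last target. There are 200 camera calls.

## Working session

There is one attempt and no reset: what is moved stays moved. The work goes in short steps, Python scripts to look and compute and a tool call to move; the robot and the scene stay as the last step left them, time stands still between calls to the robot, and variables do not carry over. Pictures are saved under pics/ and viewed, at most 14 in all, crops included, and the job is handed in when it is done.

Besides the shell and the picture viewer there is one more tool, called after ">>>" by a JSON object that holds its "method" and its "body". send_rows: Moves the arm, as the interface text tells. Its arguments: {"type":"object","properties":{"series":{"type":"array"},"force":{"type":"number"}},"required":["series"]}

```bash
mkdir -p pics
cat > h.py <<'E'
import numpy as np, cv2
from rig import *
from scipy.spatial.transform import Rotation as R
def cam(n):
    c=calibration(n); K=np.array(c["camera_matrix"],float); Rm=cv2.Rodrigues(np.array(c["rvec"],float))[0]; t=np.array(c["tvec"],float).ravel(); return K,Rm,t
def cloud(d,c):
    K,Rm,t=c; v,u=np.mgrid[:384,:512]; X=np.stack([(u-K[0,2])/K[0,0]*d,(v-K[1,2])/K[1,1]*d,d],-1)
    return (X-t)@Rm   # world
def proj(P,c):
    K,Rm,t=c; q=(Rm@np.asarray(P,float).T).T+t; q=q@K.T; return q[...,:2]/q[...,2:]
def save(im,n,s=1.5): cv2.imwrite('pics/'+n,cv2.resize(im[...,::-1],None,fx=s,fy=s))
E
python3 - <<'E'
from h import *
s=sense(); print(s["position"],s["ee_rot"],s["clock"],grip_depth)
for n in["scene","top"]:
    im,d=get_image(n); save(im,n+'0.png'); np.savez(n+'0.npz',im=im,d=d)
    K,Rm,t=cam(n); print(n,(-Rm.T@t).round(),K.round(1).tolist())
    for k in["peg0","caddy","mould","clamp","clamp_grip_left","glue_tin","bundle_a","socket0","felt"]:
        try: print(n,k,[(np.round(r["point"]).tolist(),round(r["score"],2)) for r in recognise(n,k)])
        except Exception as e: print(k,e)
E
```

```text
[163.46656805 498.69129477 403.48491425] [ 1.57729415e-01  9.87481646e-01 -1.14815590e-03 -3.35209105e-04] 0.0 154.70000000000002
scene [924. 526. 679.] [[354.4, 0.0, 261.4], [0.0, 354.4, 188.0], [0.0, 0.0, 1.0]]
scene peg0 [([517.0, -286.0, 53.0], 0.68), ([451.0, -263.0, 52.0], 0.58), ([426.0, -328.0, 52.0], 0.5)]
scene caddy [([477.0, -285.0, 26.0], 0.79), ([545.0, -40.0, 21.0], 0.69)]
scene mould [([548.0, 232.0, 66.0], 0.77), ([331.0, 354.0, 45.0], 0.61), ([426.0, -327.0, 52.0], 0.23)]
scene clamp [([532.0, 269.0, 116.0], 0.94)]
scene clamp_grip_left [([533.0, 270.0, 113.0], 0.84)]
scene glue_tin [([710.0, 16.0, 52.0], 0.62)]
scene bundle_a [([750.0, -164.0, 46.0], 0.73), ([717.0, 242.0, 33.0], 0.69)]
scene socket0 [([541.0, -40.0, 19.0], 0.61)]
scene felt [([543.0, -46.0, 20.0], 0.65)]
top [ 438.   15. 1036.] [[398.3, 0.0, 252.6], [0.0, 398.3, 188.9], [0.0, 0.0, 1.0]]
top peg0 [([447.0, -270.0, 55.0], 0.73), ([510.0, -296.0, 57.0], 0.55), ([423.0, -334.0, 57.0], 0.54)]
top caddy [([473.0, -323.0, 28.0], 0.96)]
top mould [([524.0, 195.0, 66.0], 0.93)]
top clamp [([531.0, 246.0, 115.0], 0.65)]
top clamp_grip_left [([530.0, 254.0, 116.0], 0.92)]
top glue_tin [([726.0, 10.0, 41.0], 0.8)]
top bundle_a [([744.0, -176.0, 48.0], 0.77), ([707.0, 226.0, 37.0], 0.61)]
top socket0 [([528.0, -67.0, 22.0], 0.72)]
top felt [([526.0, -67.0, 23.0], 0.88), ([532.0, 253.0, 112.0], 0.33)]
```

View pics/top0.png

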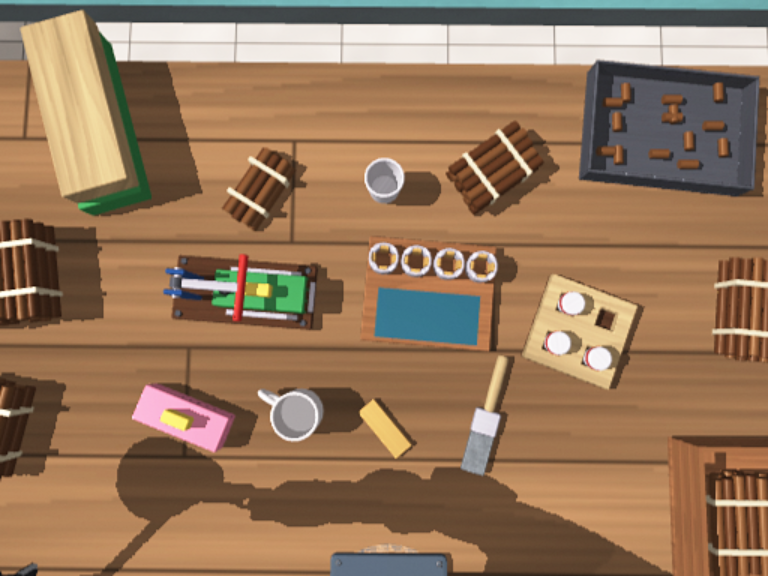

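View pics/scene0.png

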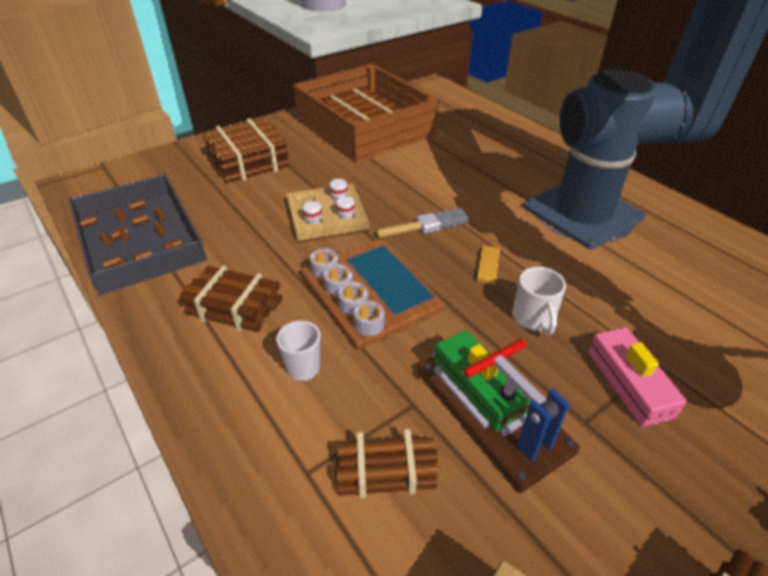

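The top view shows three pegs in the caddy at about px (573,303), (559,342) and (599,357), with the empty hole at (606,319). The sockets are at (383..482, 258..265), the felt is centred at (428,317), and the mould is at (265,290). The red bar is at x≈241, and the hinge cheeks are at about (178,285). The scene view agrees.

```bash
cat > m.py <<'E'
from h import *
D={}
for n in["top","scene"]:
    z=np.load(n+'0.npz'); D[n]=(z['im'].astype(int),cloud(z['d'],cam(n)),z['d']>0)
def circ(n,c,zlo,zhi,rad,r):
    im,W,ok=D[n]; m=ok&(W[...,2]>zlo)&(W[...,2]<zhi)&(np.hypot(W[...,0]-c[0],W[...,1]-c[1])<rad); P=W[m]
    if len(P)<8: return None
    e=cv2.minEnclosingCircle(P[:,:2].astype(np.float32)); return np.r_[P[:,:2].mean(0),np.median(P[:,2]),len(P),e[0],e[1]].round(1)
E
python3 - <<'E'
from m import *
for n in D:
    im,W,ok=D[n]
    for c in[(447,-270),(512,-294),(424,-332)]: print(n,'peg',circ(n,c,48,66,26,19))
    # sockets: all points z 42..58 near board
    m=ok&(W[...,2]>44)&(W[...,2]<56)&(W[...,0]>540)&(W[...,0]<660)&(W[...,1]>-190)&(W[...,1]<50); P=W[m]
    r=cv2.minAreaRect(P[:,:2].astype(np.float32)); print(n,'sockets',len(P),r, np.median(P[:,2]))
    # felt
    r_,g,b=im[...,0],im[...,1],im[...,2]
    f=ok&(b>r_+40)&(g>r_+20)&(abs(W[...,2]-20)<10)&(W[...,0]>450)&(W[...,0]<620)&(W[...,1]>-200)&(W[...,1]<80); P=W[f]; print(n,'felt',len(P),cv2.minAreaRect(P[:,:2].astype(np.float32)),np.median(P[:,2]))
    near=(W[...,0]>430)&(W[...,0]<620)&(W[...,1]>100)&(W[...,1]<420)&ok
    f=near&(r_>g+80)&(r_>b+80)&(W[...,2]>90); P=W[f]; print(n,'bar',len(P),cv2.minAreaRect(P[:,:2].astype(np.float32)),np.percentile(P[:,2],[5,50,95]))
    f=near&(b>r_+40)&(b>g+20)&(W[...,2]>60); P=W[f]; print(n,'cheek',len(P),cv2.minAreaRect(P[:,:2].astype(np.float32)),np.percentile(P[:,2],[5,50,95]))
    f=near&(g>r_+50)&(g>b+50)&(W[...,2]>40); P=W[f]; print(n,'mould',len(P),cv2.minAreaRect(P[:,:2].astype(np.float32)),np.percentile(P[:,2],[5,50,95]))
    f=near&(r_>b+80)&(g>b+80)&(W[...,2]>70); P=W[f]; print(n,'rib',len(P),cv2.minAreaRect(P[:,:2].astype(np.float32)),np.percentile(P[:,2],[5,50,95]))
    f=ok&(W[...,2]>18)&(W[...,2]<32)&(W[...,0]>360)&(W[...,0]<580)&(W[...,1]<-215)&(W[...,1]>-430);P=W[f]; print(n,'caddy',len(P),cv2.minAreaRect(P[:,:2].astype(np.float32)),np.median(P[:,2]))
E
```

```text
top peg [ 445.7 -271.7   57.6  206.   445.7 -272.3   19.8]
top peg [ 510.8 -296.5   57.8  203.   511.3 -297.6   19.8]
top peg [ 421.1 -336.9   57.9  207.   420.9 -337.8   18.9]
top sockets 779 ((578.810546875, -68.57943725585938), (213.9812774658203, 50.6158332824707), 85.81610107421875) 50.35049109193714
top felt 2074 ((488.47381591796875, -61.2283935546875), (172.95846557617188, 81.30921936035156), 85.65446472167969) 21.995374935938333
top bar 242 ((526.708984375, 236.639892578125), (13.384758949279785, 103.36756134033203), 86.1029281616211) [110.96908867 115.06833627 118.14419484]
top cheek 142 ((533.3668212890625, 336.02783203125), (30.04566764831543, 39.04897689819336), 86.97734069824219) [ 64.46726187 122.14390833 126.89618105]
top mould 769 ((525.5120239257812, 217.92344665527344), (148.6155242919922, 58.49193572998047), 85.70950317382812) [62.72859086 66.0562332  69.1786682 ]
top rib 130 ((525.7610473632812, 215.5536651611328), (41.15454864501953, 18.566665649414062), 85.89049530029297) [84.20885635 93.92632335 97.05164578]
top caddy 2708 ((466.1860656738281, -319.01504516601
[... 596 characters left out ...]
2.505197525024414, 104.34365844726562), 86.74457550048828) [107.34038404 113.95247415 116.57472438]
scene cheek 242 ((535.5986938476562, 336.5157165527344), (28.353565216064453, 39.11677169799805), 85.9037857055664) [ 65.96085194 119.56959286 125.15430458]
scene mould 612 ((529.5330810546875, 217.93502807617188), (146.050048828125, 56.454566955566406), 85.50032806396484) [62.91545964 65.38717003 67.19426351]
scene rib 155 ((527.8457641601562, 217.5360107421875), (43.99708938598633, 20.085201263427734), 84.43279266357422) [71.89416636 91.30564366 94.52840959]
scene caddy 962 ((466.7328796386719, -322.3719482421875), (161.12159729003906, 149.86019897460938), 69.35470581054688) 25.8266161974946
```

```bash
cat > go.py <<'E'
# usage: go.py x y zgrasp [theta=-0.075]: shift from the measured pose to the grasp point
import sys; from h import *
s=sense(); M=R.from_quat(s["ee_rot"]).as_matrix(); p=np.array(s["position"])
a=list(map(float,sys.argv[1:])); th=a[3] if len(a)>3 else -0.075
t=np.array([a[0],a[1],a[2]+grip_depth])
cur=np.arctan2(M[1,1],M[0,1]); y=(cur-th+np.pi)%(2*np.pi)-np.pi
print('slide',(M.T@(t-p)).round(1),'yaw',y.round(3),'| tcp',p.round(1),'grasp z',round(p[2]-grip_depth,1),'tilt',M[2].round(3),'gap',s["finger_gap"],'F',np.round(s["ft_force"],1),'t',s["clock"])
E
python3 go.py 447 -272.5 130
```

```text
slide [-509.6 -644.7  120. ] yaw 1.329 | tcp [163.6 498.9 404.7] grasp z 250.0 tilt [-0.  0. -1.] gap 85.33027577120185 F [0.2 0.7 0.4] t 1.0
```

>>> {"method": "send_rows", "body": {"series": [{"slide": [-39, -49, 0], "yaw": 0.18, "gripper": 60}, {"slide": [-78, -98, 0], "yaw": 0.36, "gripper": 60}, {"slide": [-117, -147, 0], "yaw": 0.54, "gripper": 60}, {"slide": [-156, -196, 0], "yaw": 0.72, "gripper": 60}, {"slide": [-195, -245, 0], "yaw": 0.9, "gripper": 60}]}}

```text
clock: 1.62
position: [272.4, 204.2, 404.9]
ee_rot: [0.574, 0.819, 0.001, 0.001]
ft_force: [1.7, -0.1, 0.4]
finger_gap: 59.9
gripper_force: 0.0
```

```bash
python3 go.py 447 -272.5 130
```

```text
slide [-507.6    0.7  120.3] yaw 0.424 | tcp [272.4 204.2 404.9] grasp z 250.2 tilt [-0.     0.002 -1.   ] gap 59.91451629735573 F [ 1.7 -0.1  0.4] t 1.625
```

>>> {"method": "send_rows", "body": {"series": [{"slide": [-60, 0, 20], "yaw": 0.14, "gripper": 60}, {"slide": [-120, 0, 40], "yaw": 0.28, "gripper": 60}, {"slide": [-180, 0, 60], "yaw": 0.424, "gripper": 60}, {"slide": [-240, 0, 80], "yaw": 0.424, "gripper": 60}, {"slide": [-300, 0, 80], "yaw": 0.424, "gripper": 60}]}}

```text
clock: 2.25
position: [375.7, -76.9, 323.2]
ee_rot: [0.732, 0.682, -0.0, -0.001]
ft_force: [0.4, 0.9, 0.5]
finger_gap: 60.6
gripper_force: 0.0
```

```bash
python3 go.py 447 -272.5 90
```

```text
slide [-190.1   85.    78.1] yaw 0.005 | tcp [375.7 -76.9 323.2] grasp z 168.5 tilt [ 0.001 -0.002 -1.   ] gap 60.56408836255969 F [0.4 0.9 0.5] t 2.25
```

>>> {"method": "send_rows", "body": {"series": [{"slide": [-50, 22, 20], "yaw": 0, "gripper": 60}, {"slide": [-100, 44, 40], "yaw": 0, "gripper": 60}, {"slide": [-150, 66, 60], "yaw": 0, "gripper": 60}, {"slide": [-190, 85, 78], "yaw": 0.005, "gripper": 60}, {"slide": [-190, 85, 78], "yaw": 0.005, "gripper": 60}]}}

```text
clock: 2.88
position: [447.5, -272.8, 244.1]
ee_rot: [0.734, 0.679, -0.0, -0.002]
ft_force: [-0.5, -0.4, -0.3]
finger_gap: 60.2
gripper_force: 0.0
```

```bash
python3 - <<'E'
from h import *
im,d=get_image("wrist"); save(im,'w0.png',1.2); c=cam("wrist"); W=cloud(d,c); print((-c[1].T@c[2]).round())
for k in((447,-272.5),(512.7,-297),(421.6,-338)): print(proj(np.array([k+(57,)]),c)*1.2)
m=(d>0)&(W[...,2]>45)&(W[...,2]<68)
n,l,st,ce=cv2.connectedComponentsWithStats(m.astype(np.uint8))
for i in range(1,n):
    if st[i,4]>300:
        P=W[l==i]; print(st[i],P.mean(0).round(1),cv2.minEnclosingCircle(P[:,:2].astype(np.float32)))
E
python3 go.py 447 -272.5 53
```

```text
[ 453. -207.  214.]
[[303.01194621 277.77420488]]
[[447.1522803  316.59400611]]
[[262.52270923 402.55927528]]
[ 450    0   62   23 1132] [ 565.4 -170.8   49.3] ((565.839111328125, -167.51861572265625), 15.33041763305664)
[ 217  195   69   71 3781] [ 446.3 -271.8   56.7] ((445.9808349609375, -274.34014892578125), 19.471933364868164)
[ 341  227   63   55 1840] [ 515.4 -289.6   56.1] ((513.4091186523438, -296.0802001953125), 19.113378524780273)
[ 189  298   63   35 1271] [ 424.  -325.8   53.6] ((422.049560546875, -337.40093994140625), 18.980600357055664)
slide [-1.2 -0.2 37.6] yaw -0.002 | tcp [ 447.3 -271.4  245.3] grasp z 90.6 tilt [ 0.002 -0.003 -1.   ] gap 60.040693441371836 F [-1.3  0.2  0.1] t 2.925
```

View pics/w0.png

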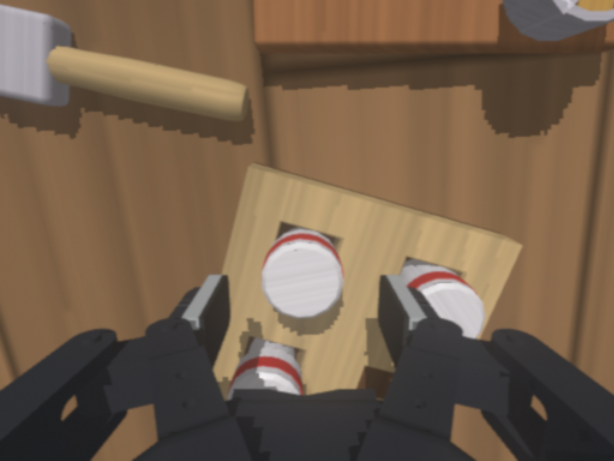

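The wrist view shows the first peg centred at px (303,273), between the open fingers. The second is at (445,305), clear of the right finger, and the third is at (265,375). All three agree with the measured positions, so I descend.

>>> {"method": "send_rows", "body": {"series": [{"slide": [-1, 0, 20], "yaw": 0, "gripper": 55}, {"slide": [-1, 0, 37], "yaw": 0, "gripper": 55}, {"slide": [-1, 0, 37], "yaw": 0, "gripper": 30}, {"slide": [-1, 0, 37], "yaw": 0, "gripper": 30}, {"slide": [-1, 0, 37], "yaw": 0, "gripper": 30}], "force": 60}}

```text
clock: 3.55
position: [447.6, -271.3, 210.2]
ee_rot: [0.733, 0.68, 0.0, -0.0]
ft_force: [-1.1, 0.2, -1.0]
finger_gap: 35.8
gripper_force: 60.0
```

>>> {"method": "send_rows", "body": {"series": [{"slide": [0, 0, 0], "yaw": 0, "gripper": 30}, {"slide": [0, 0, -30], "yaw": 0, "gripper": 30}, {"slide": [0, 0, -80], "yaw": 0, "gripper": 30}, {"slide": [0, 0, -80], "yaw": 0, "gripper": 30}]}}

```text
clock: 4.05
position: [449.5, -273.2, 295.6]
ee_rot: [0.733, 0.68, 0.001, 0.006]
ft_force: [-0.7, -0.6, -1.4]
finger_gap: 35.8
gripper_force: 60.3
```

```bash
python3 go.py 573.5 -150.5 110
```

```text
slide [131.9 114.2  31.1] yaw -0.0 | tcp [ 449.5 -273.2  295.6] grasp z 140.9 tilt [-0.007  0.01  -1.   ] gap 35.79262568271279 F [-0.7 -0.6 -1.4] t 4.05
```

>>> {"method": "send_rows", "body": {"series": [{"slide": [44, 38, 0], "yaw": 0, "gripper": 30}, {"slide": [88, 76, 0], "yaw": 0, "gripper": 30}, {"slide": [132, 114, 0], "yaw": 0, "gripper": 30}, {"slide": [132, 114, 0], "yaw": 0, "gripper": 30}]}}

```text
clock: 4.55
position: [573.2, -145.5, 288.2]
ee_rot: [0.731, 0.682, 0.0, -0.001]
ft_force: [-0.5, 0.2, -1.0]
finger_gap: 36.3
gripper_force: 60.6
```

```bash
cat > wi.py <<'E'
import sys; from h import *
im,d=get_image("wrist"); save(im,sys.argv[1],1.2); c=cam("wrist"); W=cloud(d,c); np.savez('w.npz',im=im,W=W,d=d); s=sense()
p=np.array(s["position"]); M=R.from_quat(s["ee_rot"]).as_matrix()
L=(W-p)@M   # tool frame
m=(d>0)&(L[...,2]>125)&(L[...,2]<200)&(abs(L[...,0])<40)&(abs(L[...,1])<18)
P=L[m]; print('held, tool frame', len(P), np.percentile(P,[2,50,98],axis=0).round(1).tolist() if len(P) else '')
E
python3 wi.py w1.png; python3 go.py 573.5 -150.5 110
```

```text
held, tool frame 6880 [[-20.9, -17.8, 139.4], [-0.0, -0.8, 152.5], [12.8, 16.5, 191.8]]
slide [-3.4  1.8 23.6] yaw 0.003 | tcp [ 572.  -147.   288.3] grasp z 133.6 tilt [ 0.    -0.002 -1.   ] gap 35.99183840673043 F [-0.3 -0.6 -1.1] t 4.6
```

View pics/w1.png

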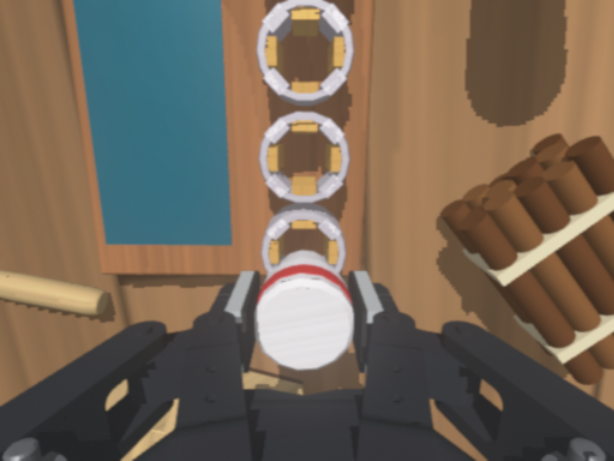

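The wrist view shows the peg upright and well gripped at px (305,325). The sockets behind it are at (303,240), (304,157) and (305,50).

Run:
```python
from h import *
z=np.load('w.npz'); W=z['W'];d=z['d'];s=sense();p=np.array(s["position"]); M=R.from_quat(s["ee_rot"]).as_matrix();L=(W-p)@M
u=np.mgrid[:384,:512]; m=(abs(u[0]-275)<32)&(abs(u[1]-254)<38)
P=L[m]; A=np.c_[P[:,:2],np.ones(len(P))]
k=np.ones(len(P),bool)
for _ in range(5):
    c=np.linalg.lstsq(A[k],P[k,2],rcond=None)[0]; r=P[:,2]-A@c; k=abs(r)<1.0
print('top plane',c.round(3),k.sum(),cv2.minEnclosingCircle(P[k][:,:2].astype(np.float32)))
for sx,sy in((577.6,-95.6),(581.8,-40.8)):
    m=(d>0)&(abs(W[...,2]-50)<4)&(np.hypot(W[...,0]-sx,W[...,1]-sy)<34); P=W[m]; print(P.mean(0),cv2.minEnclosingCircle(P[:,:2].astype(np.float32)))
```

```text
top plane [-1.17400e+00  5.80000e-02  1.45768e+02] 295 ((-62.60971450805664, 11.256448745727539), 63.22594451904297)
[575.71628872 -93.92680943  48.76579274] ((577.5883178710938, -95.61510467529297), 33.977054595947266)
[579.58133274 -43.96902616  48.67764662] ((579.5772705078125, -47.109954833984375), 27.76914405822754)
```

Run:
```python
from h import *
z=np.load('w.npz'); W=z['W'];d=z['d'];im=z['im'].astype(int);s=sense();p=np.array(s["position"]); M=R.from_quat(s["ee_rot"]).as_matrix();L=(W-p)@M
v,u=np.mgrid[:384,:512]; m=(np.hypot(v-270,u-254)<44)&(d>0)&(im.min(-1)>150)&(abs(L[...,2]-150)<15)
P=L[m]; print(len(P),P.mean(0),P.std(0)); A=np.c_[P[:,:2],np.ones(len(P))]
c=np.linalg.lstsq(A,P[:,2],rcond=None)[0]; print(c.round(3),cv2.minEnclosingCircle(P[:,:2].astype(np.float32)))
for sx,sy in((577.6,-95.6),(581.8,-40.8)):
    m=(d>0)&(abs(W[...,2]-50)<2)&(np.hypot(W[...,0]-sx,W[...,1]-sy)<27); P=W[m]; print(len(P),P.mean(0),cv2.fitEllipse(cv2.convexHull(P[:,:2].astype(np.float32))))
```

```text
5195 [ -3.58886906   0.66639862 152.62261018] [9.52654204 8.98484425 1.23274283]
[5.00000e-02 5.00000e-03 1.52798e+02] ((-5.464070796966553, 0.5759122371673584), 18.865615844726562)
1689 [576.48842169 -96.27978927  49.36586598] ((576.1904296875, -96.47383880615234), (48.89207458496094, 53.25084686279297), 177.828369140625)
1996 [580.69931    -42.26358442  49.28797579] ((580.1873779296875, -43.6207275390625), (47.55949020385742, 50.48300552368164), 60.81846618652344)
```

>>> {"method": "send_rows", "body": {"series": [{"slide": [-0.5, 1, 15], "yaw": 0.003, "gripper": 30}, {"slide": [-0.5, 1, 32], "yaw": 0.003, "gripper": 30}, {"slide": [-0.5, 1, 40], "yaw": 0.003, "gripper": 30}, {"slide": [-0.5, 1, 46], "yaw": 0.003, "gripper": 30}, {"slide": [-0.5, 1, 50], "yaw": 0.003, "gripper": 30}]}}

```text
clock: 5.22
position: [572.0, -148.5, 239.6]
ee_rot: [0.734, 0.679, 0.001, -0.001]
ft_force: [1.0, 5.2, 2.1]
finger_gap: 36.5
gripper_force: 44.1
```

>>> {"method": "send_rows", "body": {"series": [{"slide": [0, 0, 2], "yaw": 0, "gripper": 30}, {"slide": [0, 0, 4], "yaw": 0, "gripper": 30}]}}

```text
clock: 5.48
position: [572.2, -148.3, 236.0]
ee_rot: [0.734, 0.679, 0.001, -0.001]
ft_force: [0.8, 6.2, 2.4]
finger_gap: 35.6
gripper_force: 60.4
```

>>> {"method": "send_rows", "body": {"series": [{"slide": [2, 0, 0], "yaw": 0, "gripper": 30}, {"slide": [2, 0, 2], "yaw": 0, "gripper": 30}]}}

```text
clock: 5.72
position: [572.4, -146.9, 233.9]
ee_rot: [0.734, 0.679, 0.0, 0.0]
ft_force: [1.0, 4.2, 1.8]
finger_gap: 36.4
gripper_force: 60.5
```

>>> {"method": "send_rows", "body": {"series": [{"slide": [0, 0, 2], "yaw": 0, "gripper": 30}, {"slide": [0, 0, 4], "yaw": 0, "gripper": 30}, {"slide": [0, 0, 4], "yaw": 0, "gripper": 30}]}}

```text
clock: 6.1
position: [572.5, -147.1, 230.1]
ee_rot: [0.734, 0.679, 0.0, 0.0]
ft_force: [1.2, 4.9, 4.6]
finger_gap: 36.0
gripper_force: 60.7
```

>>> {"method": "send_rows", "body": {"series": [{"slide": [1, 0, 1], "yaw": 0, "gripper": 30}, {"slide": [1, 0, 2], "yaw": 0, "gripper": 30}, {"slide": [1, 0, 3], "yaw": 0, "gripper": 30}]}}

```text
clock: 6.48
position: [572.6, -146.4, 227.9]
ee_rot: [0.734, 0.679, 0.0, 0.001]
ft_force: [-0.3, 4.0, 6.8]
finger_gap: 35.8
gripper_force: 60.8
```

>>> {"method": "send_rows", "body": {"series": [{"slide": [0, 0, 1], "yaw": 0, "gripper": 30}, {"slide": [0, 0, 1], "yaw": 0, "gripper": 56}, {"slide": [0, 0, 1], "yaw": 0, "gripper": 56}, {"slide": [0, 0, -20], "yaw": 0, "gripper": 56}, {"slide": [0, 0, -60], "yaw": 0, "gripper": 56}]}}

```text
clock: 7.1
position: [571.1, -146.5, 284.0]
ee_rot: [0.734, 0.679, -0.002, -0.003]
ft_force: [0.6, 0.2, -0.4]
finger_gap: 56.1
gripper_force: 0.0
```

```bash
cat > pg.py <<'E'
from h import *
im,d=get_image("wrist"); save(im,'wl.png',1.2); c=cam("wrist"); W=cloud(d,c)
for i,k in enumerate([(585.9,14.1),(581.8,-40.8),(577.6,-95.6),(573.5,-150.5)]):
    q=(d>0)&(np.hypot(W[...,0]-k[0],W[...,1]-k[1])<24)&(W[...,2]>62)&(W[...,2]<95); P=W[q]
    if len(P)>200: 
        z=np.percentile(P[:,2],90); T=P[P[:,2]>z-4]; print('peg at socket',i,len(P),'top z',z.round(1),cv2.minEnclosingCircle(T[:,:2].astype(np.float32)))
E
python3 pg.py; python3 go.py 573 -150 95
```

```text
peg at socket 3 3095 top z 83.8 ((577.0883178710938, -154.35520935058594), 19.09516716003418)
slide [-2.7 -0.2 42.7] yaw -0.004 | tcp [ 573.2 -147.2  292.4] grasp z 137.7 tilt [-0.004  0.006 -1.   ] gap 56.032475935417374 F [ 2.6 -1.   4.1] t 7.15
```

>>> {"method": "send_rows", "body": {"series": [{"slide": [-3, 0, 0], "yaw": 0, "gripper": 0}, {"slide": [-3, 0, 15], "yaw": 0, "gripper": 0}, {"slide": [-3, 0, 25], "yaw": 0, "gripper": 0}, {"slide": [-3, 0, 33], "yaw": 0, "gripper": 0}, {"slide": [-3, 0, 33], "yaw": 0, "gripper": 0}]}}

```text
clock: 7.78
position: [571.4, -148.8, 251.6]
ee_rot: [0.734, 0.679, -0.001, -0.002]
ft_force: [-1.0, 0.1, 0.2]
finger_gap: 0.2
gripper_force: 0.0
```

```bash
python3 pg.py; python3 go.py 573.5 -150.5 95
```

```text
peg at socket 3 2347 top z 90.6 ((572.2432861328125, -143.12240600585938), 13.5574951171875)
slide [-1.4  1.8  2.9] yaw -0.003 | tcp [ 571.8 -149.   252.6] grasp z 97.9 tilt [ 0.    -0.002 -1.   ] gap -0.04715614644888821 F [ 0.9  0.1 -0.7] t 7.825
```

>>> {"method": "send_rows", "body": {"series": [{"slide": [-1, 1, 2], "yaw": 0, "gripper": 0}, {"slide": [-1, 1, 4], "yaw": 0, "gripper": 0}, {"slide": [-1, 1, 4], "yaw": 0, "gripper": 0}]}}

```text
clock: 8.2
position: [573.1, -150.3, 249.8]
ee_rot: [0.734, 0.679, 0.0, 0.0]
ft_force: [-0.5, 0.6, 0.2]
finger_gap: 0.1
gripper_force: 0.0
```

>>> {"method": "send_rows", "body": {"series": [{"slide": [0, 0, 1], "yaw": 0, "gripper": 0}, {"slide": [0, 0, 2], "yaw": 0, "gripper": 0}, {"slide": [0, 0, 2], "yaw": 0, "gripper": 0}]}}

```text
clock: 8.57
position: [573.2, -150.2, 248.7]
ee_rot: [0.734, 0.679, 0.0, 0.0]
ft_force: [-1.2, 0.9, 3.8]
finger_gap: -0.2
gripper_force: 2.4
```

>>> {"method": "send_rows", "body": {"series": [{"slide": [0, 0, 1], "yaw": 0, "gripper": 0}, {"slide": [0, 0, 2], "yaw": 0, "gripper": 0}, {"slide": [0, 0, 2], "yaw": 0, "gripper": 0}]}}

```text
clock: 8.95
position: [573.4, -150.2, 247.8]
ee_rot: [0.734, 0.679, 0.001, 0.001]
ft_force: [-2.5, 1.9, 7.6]
finger_gap: -0.1
gripper_force: 4.1
```

>>> {"method": "send_rows", "body": {"series": [{"slide": [0, 0, 1], "yaw": 0, "gripper": 0}, {"slide": [0, 0, 2], "yaw": 0, "gripper": 0}, {"slide": [0, 0, 2], "yaw": 0, "gripper": 0}]}}

```text
clock: 9.32
position: [573.4, -150.1, 247.4]
ee_rot: [0.734, 0.679, 0.001, 0.001]
ft_force: [-4.1, 2.6, 13.4]
finger_gap: 0.2
gripper_force: 6.9
```

>>> {"method": "send_rows", "body": {"series": [{"slide": [0, 0, 2], "yaw": 0, "gripper": 0}, {"slide": [0, 0, 4], "yaw": 0, "gripper": 0}, {"slide": [0, 0, 4], "yaw": 0, "gripper": 0}]}}

```text
clock: 9.7
position: [573.3, -150.0, 247.1]
ee_rot: [0.734, 0.679, 0.001, 0.002]
ft_force: [-10.4, 4.5, 26.2]
finger_gap: 0.2
gripper_force: 13.2
```

>>> {"method": "send_rows", "body": {"series": [{"slide": [0, 0, -30], "yaw": 0, "gripper": 56}, {"slide": [0, 0, -60], "yaw": 0, "gripper": 56}, {"slide": [0, 0, -60], "yaw": 0, "gripper": 56}, {"slide": [0, 0, -60], "yaw": 0, "gripper": 56}]}}

```text
clock: 10.2
position: [572.9, -150.2, 298.5]
ee_rot: [0.734, 0.679, -0.0, -0.001]
ft_force: [0.3, 0.5, -1.0]
finger_gap: 56.2
gripper_force: 0.0
```

```bash
python3 pg.py; python3 go.py 512.5 -296.5 100
```

```text
peg at socket 3 2563 top z 73.4 ((572.113525390625, -152.33624267578125), 19.073081970214844)
slide [-150.7  -48.4   43.1] yaw -0.003 | tcp [ 572.6 -150.1  297.8] grasp z 143.1 tilt [ 0.001 -0.003 -1.   ] gap 55.882867832661525 F [-0.3 -0.  -1.2] t 10.25
```

View pics/wl.png

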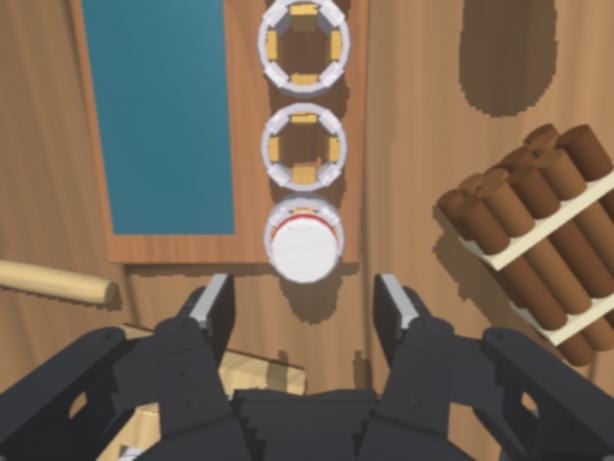

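The wrist view shows peg 1 seated at px (305,248), with its top at 73–74 mm, so it is home. Next is peg 2.

>>> {"method": "send_rows", "body": {"series": [{"slide": [-50, -16, 0], "yaw": 0, "gripper": 54}, {"slide": [-100, -32, 10], "yaw": 0, "gripper": 54}, {"slide": [-152, -48, 30], "yaw": 0, "gripper": 54}, {"slide": [-152, -48, 43], "yaw": 0, "gripper": 54}, {"slide": [-152, -48, 43], "yaw": 0, "gripper": 54}]}}

```text
clock: 10.88
position: [512.3, -297.2, 253.4]
ee_rot: [0.734, 0.679, -0.0, -0.003]
ft_force: [0.1, 0.4, -0.6]
finger_gap: 53.8
gripper_force: 0.0
```

```bash
cat > cd.py <<'E'
from h import *
s=sense(); im,d=get_image("wrist"); save(im,'wl.png',1.2); W=cloud(d,cam("wrist"))
m=(d>0)&(W[...,2]>45)&(W[...,2]<66)&(W[...,1]<-225)
n,l,st,ce=cv2.connectedComponentsWithStats(m.astype(np.uint8))
for i in range(1,n):
    if st[i,4]>300: P=W[l==i]; z=np.percentile(P[:,2],80); T=P[P[:,2]>z-3]; print(z,T.mean(0).round(1),cv2.minEnclosingCircle(T[:,:2].astype(np.float32)))
E
python3 cd.py; python3 go.py 512.5 -298.5 53
```

```text
58.32112180615017 [ 512.8 -299.4   57.8] ((512.8696899414062, -300.421875), 19.11583709716797)
56.52286781785116 [ 427.5 -324.9   56.3] ((427.4260559082031, -325.18212890625), 7.795151233673096)
slide [-1.7 -0.3 47.2] yaw -0.002 | tcp [ 513.  -296.9  254.9] grasp z 100.2 tilt [ 0.003 -0.003 -1.   ] gap 54.1494164099746 F [-0.   0.4  0.2] t 10.925
```

>>> {"method": "send_rows", "body": {"series": [{"slide": [-2, 0, 24], "yaw": 0, "gripper": 54}, {"slide": [-2, 0, 47], "yaw": 0, "gripper": 54}, {"slide": [-2, 0, 47], "yaw": 0, "gripper": 54}, {"slide": [-2, 0, 47], "yaw": 0, "gripper": 30}, {"slide": [-2, 0, 47], "yaw": 0, "gripper": 30}]}}

```text
clock: 11.55
position: [513.9, -299.8, 211.2]
ee_rot: [0.734, 0.679, 0.0, 0.001]
ft_force: [0.7, 0.0, 0.5]
finger_gap: 36.3
gripper_force: 59.6
```

>>> {"method": "send_rows", "body": {"series": [{"slide": [0, 0, 0], "yaw": 0, "gripper": 30}, {"slide": [0, 0, -25], "yaw": 0, "gripper": 30}, {"slide": [0, 0, -60], "yaw": 0, "gripper": 30}, {"slide": [0, 0, -85], "yaw": 0, "gripper": 30}, {"slide": [0, 0, -85], "yaw": 0, "gripper": 30}]}}

```text
clock: 12.18
position: [514.1, -300.8, 297.9]
ee_rot: [0.734, 0.679, 0.001, 0.003]
ft_force: [0.9, -0.5, -1.0]
finger_gap: 36.0
gripper_force: 59.8
```

```bash
cat > hd.py <<'E'
from h import *
s=sense();p=np.array(s["position"]); M=R.from_quat(s["ee_rot"]).as_matrix()
im,d=get_image("wrist"); save(im,'wl.png',1.2); W=cloud(d,cam("wrist")); L=(W-p)@M; im=im.astype(int)
v,u=np.mgrid[:384,:512]; m=(np.hypot(v-270,u-254)<44)&(d>0)&(im.min(-1)>150)&(abs(L[...,2]-150)<15)
P=L[m]; A=np.c_[P[:,:2],np.ones(len(P))]; c=np.linalg.lstsq(A,P[:,2],rcond=None)[0]; print('head in tool',len(P),P.mean(0).round(1),'slopes',c.round(3),cv2.minEnclosingCircle(P[:,:2].astype(np.float32)))
E
python3 hd.py; python3 go.py 577.5 -95.5 130
```

```text
head in tool 4358 [ -0.5  -0.4 156.5] slopes [-1.1000e-02  5.6000e-02  1.5654e+02] ((-1.168723225593567, -0.3668060004711151), 17.99848747253418)
slide [209.3  47.7  10.8] yaw -0.003 | tcp [ 513.5 -300.4  295.7] grasp z 141.0 tilt [-0.002  0.002 -1.   ] gap 36.16215302072838 F [-1.7  0.3 -1.1] t 12.225
```

>>> {"method": "send_rows", "body": {"series": [{"slide": [60, 14, 0], "yaw": 0, "gripper": 30}, {"slide": [120, 28, 0], "yaw": 0, "gripper": 30}, {"slide": [180, 42, 0], "yaw": 0, "gripper": 30}, {"slide": [209, 47.5, 0], "yaw": 0, "gripper": 30}, {"slide": [209, 47.5, 0], "yaw": 0, "gripper": 30}]}}

```text
clock: 12.85
position: [576.6, -92.9, 292.3]
ee_rot: [0.733, 0.68, -0.001, -0.002]
ft_force: [0.5, -0.5, -1.7]
finger_gap: 35.8
gripper_force: 59.8
```

```bash
python3 hd.py; python3 go.py 577.5 -96 85
```

```text
head in tool 4417 [ -3.    0.7 154.1] slopes [-1.10000e-02  5.70000e-02  1.54007e+02] ((-4.2383036613464355, 0.8252863883972168), 18.264856338500977)
slide [-1.6  1.4 52.9] yaw -0.001 | tcp [576.4 -94.3 292.6] grasp z 137.9 tilt [-0.    -0.003 -1.   ] gap 36.14285507374955 F [ 1.2  0.3 -0.9] t 12.9
```

>>> {"method": "send_rows", "body": {"series": [{"slide": [0, 1, 15], "yaw": 0, "gripper": 30}, {"slide": [0, 1, 30], "yaw": 0, "gripper": 30}, {"slide": [0, 1, 40], "yaw": 0, "gripper": 30}, {"slide": [0, 1, 46], "yaw": 0, "gripper": 30}, {"slide": [0, 1, 50], "yaw": 0, "gripper": 30}]}}

```text
clock: 13.52
position: [578.0, -95.7, 244.6]
ee_rot: [0.734, 0.679, 0.0, 0.0]
ft_force: [0.9, -0.2, -1.0]
finger_gap: 36.1
gripper_force: 60.1
```

>>> {"method": "send_rows", "body": {"series": [{"slide": [0, 0, 3], "yaw": 0, "gripper": 30}, {"slide": [0, 0, 6], "yaw": 0, "gripper": 30}, {"slide": [0, 0, 6], "yaw": 0, "gripper": 30}]}}

```text
clock: 13.9
position: [578.1, -95.6, 238.8]
ee_rot: [0.734, 0.679, 0.0, 0.001]
ft_force: [1.3, -1.5, -1.2]
finger_gap: 36.1
gripper_force: 59.9
```

>>> {"method": "send_rows", "body": {"series": [{"slide": [0, 0, 2], "yaw": 0, "gripper": 30}, {"slide": [0, 0, 5], "yaw": 0, "gripper": 30}, {"slide": [0, 0, 8], "yaw": 0, "gripper": 30}]}}

```text
clock: 14.28
position: [578.2, -95.7, 232.2]
ee_rot: [0.734, 0.679, 0.0, 0.001]
ft_force: [-1.7, -0.9, 7.8]
finger_gap: 35.6
gripper_force: 60.6
```

>>> {"method": "send_rows", "body": {"series": [{"slide": [0, 0, 0], "yaw": 0, "gripper": 56}, {"slide": [0, 0, 0], "yaw": 0, "gripper": 56}, {"slide": [0, 0, -25], "yaw": 0, "gripper": 56}, {"slide": [0, 0, -32], "yaw": 0, "gripper": 20}, {"slide": [0, 0, -32], "yaw": 0, "gripper": 0}]}}

```text
clock: 14.9
position: [578.1, -95.4, 263.1]
ee_rot: [0.734, 0.679, 0.0, 0.0]
ft_force: [0.2, -1.0, -0.7]
finger_gap: 20.1
gripper_force: 0.0
```

>>> {"method": "send_rows", "body": {"series": [{"slide": [0, 0, 0], "yaw": 0, "gripper": 0}, {"slide": [0, 0, 4], "yaw": 0, "gripper": 0}, {"slide": [0, 0, 7], "yaw": 0, "gripper": 0}, {"slide": [0, 0, 9], "yaw": 0, "gripper": 0}, {"slide": [0, 0, 9], "yaw": 0, "gripper": 0}]}}

```text
clock: 15.52
position: [577.7, -95.4, 253.2]
ee_rot: [0.734, 0.679, -0.0, -0.0]
ft_force: [-0.2, 0.8, 0.5]
finger_gap: 0.0
gripper_force: 0.0
```

>>> {"method": "send_rows", "body": {"series": [{"slide": [0, 0, 2], "yaw": 0, "gripper": 0}, {"slide": [0, 0, 4], "yaw": 0, "gripper": 0}, {"slide": [0, 0, 6], "yaw": 0, "gripper": 0}, {"slide": [0, 0, 6], "yaw": 0, "gripper": 0}]}}

```text
clock: 16.02
position: [577.8, -95.5, 249.8]
ee_rot: [0.734, 0.679, 0.0, 0.001]
ft_force: [-3.5, 0.4, 7.1]
finger_gap: -0.3
gripper_force: 3.5
```

>>> {"method": "send_rows", "body": {"series": [{"slide": [0, 0, 1], "yaw": 0, "gripper": 0}, {"slide": [0, 0, 2], "yaw": 0, "gripper": 0}, {"slide": [0, 0, 4], "yaw": 0, "gripper": 0}, {"slide": [0, 0, 4], "yaw": 0, "gripper": 0}]}}

```text
clock: 16.52
position: [577.5, -95.4, 247.5]
ee_rot: [0.734, 0.679, -0.0, 0.001]
ft_force: [-6.3, 1.3, 14.0]
finger_gap: -0.1
gripper_force: 6.8
```

>>> {"method": "send_rows", "body": {"series": [{"slide": [0, 0, 2], "yaw": 0, "gripper": 0}, {"slide": [0, 0, 4], "yaw": 0, "gripper": 0}, {"slide": [0, 0, 4], "yaw": 0, "gripper": 0}]}}

```text
clock: 16.9
position: [577.3, -95.3, 247.2]
ee_rot: [0.734, 0.679, 0.0, 0.001]
ft_force: [-12.5, 2.3, 27.5]
finger_gap: 0.1
gripper_force: 13.3
```

>>> {"method": "send_rows", "body": {"series": [{"slide": [0, 0, -20], "yaw": 0, "gripper": 54}, {"slide": [0, 0, -55], "yaw": 0, "gripper": 54}, {"slide": [0, 0, -55], "yaw": 0, "gripper": 54}, {"slide": [0, 0, -55], "yaw": 0, "gripper": 54}]}}

```text
clock: 17.4
position: [577.8, -95.4, 294.4]
ee_rot: [0.734, 0.679, -0.0, -0.0]
ft_force: [-0.8, 0.9, -0.2]
finger_gap: 53.9
gripper_force: 0.0
```

```bash
python3 pg.py
python3 - <<'E'
from h import *
im,d=get_image("top"); W=cloud(d,cam("top")); np.savez('top1.npz',im=im,d=d)
m=(d>0)&(W[...,2]>45)&(W[...,2]<66)&(W[...,1]<-225)&(W[...,1]>-420)&(W[...,0]>370)&(W[...,0]<580)
n,l,st,ce=cv2.connectedComponentsWithStats(m.astype(np.uint8))
for i in range(1,n):
    if st[i,4]>40: P=W[l==i]; print(P.mean(0).round(1),cv2.minEnclosingCircle(P[:,:2].astype(np.float32)))
E
python3 go.py 421.5 -339.5 130
```

```text
peg at socket 2 2658 top z 73.3 ((576.4747924804688, -97.32068634033203), 19.17984390258789)
peg at socket 3 2337 top z 73.2 ((572.1953735351562, -151.85577392578125), 19.376855850219727)
[ 421.2 -336.6   56.8] ((421.83026123046875, -338.59930419921875), 20.006969451904297)
slide [-255.6 -136.4    8.6] yaw -0.003 | tcp [577.4 -95.3 293.1] grasp z 138.4 tilt [ 0.001 -0.003 -1.   ] gap 54.208285464766995 F [ 0.4 -0.3  0.2] t 17.5
```

Both pegs are home, and peg 3 hasn't moved.

>>> {"method": "send_rows", "body": {"series": [{"slide": [-51, -27, 0], "yaw": 0, "gripper": 54}, {"slide": [-102, -54, 0], "yaw": 0, "gripper": 54}, {"slide": [-153, -81, 0], "yaw": 0, "gripper": 54}, {"slide": [-204, -108, 10], "yaw": 0, "gripper": 54}, {"slide": [-255, -136, 30], "yaw": 0, "gripper": 54}]}}

```text
clock: 18.12
position: [421.3, -340.5, 264.1]
ee_rot: [0.734, 0.679, 0.0, 0.0]
ft_force: [0.7, -1.1, -0.4]
finger_gap: 54.0
gripper_force: 0.0
```

>>> {"method": "send_rows", "body": {"series": [{"slide": [0, 0, 5], "yaw": 0, "gripper": 54}, {"slide": [0, 0, 10], "yaw": 0, "gripper": 54}, {"slide": [0, 0, 10], "yaw": 0, "gripper": 54}]}}

```text
clock: 18.5
position: [422.9, -337.8, 254.0]
ee_rot: [0.733, 0.68, 0.0, -0.001]
ft_force: [0.7, -0.2, -0.2]
finger_gap: 53.9
gripper_force: 0.0
```

```bash
python3 cd.py; python3 go.py 421.5 -339 53
```

```text
57.457231318812646 [ 421.9 -340.6   56.9] ((421.65985107421875, -341.5750732421875), 19.097259521484375)
slide [-1.3 -1.6 46.9] yaw -0.001 | tcp [ 423.2 -337.8  254.6] grasp z 99.9 tilt [ 0.001 -0.    -1.   ] gap 53.887796213657616 F [1.  0.1 0.8] t 18.55
```

>>> {"method": "send_rows", "body": {"series": [{"slide": [-2, -1, 24], "yaw": 0, "gripper": 54}, {"slide": [-2, -1, 46], "yaw": 0, "gripper": 54}, {"slide": [-2, -1, 46], "yaw": 0, "gripper": 54}, {"slide": [-2, -1, 46], "yaw": 0, "gripper": 30}, {"slide": [-2, -1, 46], "yaw": 0, "gripper": 30}]}}

```text
clock: 19.18
position: [421.9, -341.2, 210.2]
ee_rot: [0.734, 0.679, 0.0, 0.001]
ft_force: [1.1, -0.2, -0.7]
finger_gap: 36.1
gripper_force: 59.9
```

>>> {"method": "send_rows", "body": {"series": [{"slide": [0, 0, 0], "yaw": 0, "gripper": 30}, {"slide": [0, 0, -25], "yaw": 0, "gripper": 30}, {"slide": [0, 0, -60], "yaw": 0, "gripper": 30}, {"slide": [0, 0, -85], "yaw": 0, "gripper": 30}, {"slide": [0, 0, -85], "yaw": 0, "gripper": 30}]}}

```text
clock: 19.8
position: [421.9, -341.8, 296.5]
ee_rot: [0.734, 0.679, 0.0, 0.003]
ft_force: [1.1, -0.6, -1.1]
finger_gap: 35.9
gripper_force: 60.2
```

```bash
python3 go.py 581.5 -40 140
```

```text
slide [313.4 135.5   1.2] yaw -0.003 | tcp [ 421.9 -341.8  296.5] grasp z 141.8 tilt [-0.004  0.004 -1.   ] gap 35.90014205533052 F [ 1.1 -0.6 -1.1] t 19.8
```

>>> {"method": "send_rows", "body": {"series": [{"slide": [52, 22, -8], "yaw": 0, "gripper": 30}, {"slide": [104, 44, -8], "yaw": 0, "gripper": 30}, {"slide": [156, 67, -8], "yaw": 0, "gripper": 30}, {"slide": [208, 90, -8], "yaw": 0, "gripper": 30}, {"slide": [260, 113, -8], "yaw": 0, "gripper": 30}]}}

```text
clock: 20.42
position: [554.3, -88.8, 299.6]
ee_rot: [0.734, 0.679, -0.001, -0.001]
ft_force: [0.5, -0.3, -1.6]
finger_gap: 36.4
gripper_force: 60.2
```

>>> {"method": "send_rows", "body": {"series": [{"slide": [30, 12, 0], "yaw": 0, "gripper": 30}, {"slide": [53, 22, 5], "yaw": 0, "gripper": 30}, {"slide": [53, 22, 8], "yaw": 0, "gripper": 30}, {"slide": [53, 22, 8], "yaw": 0, "gripper": 30}]}}

```text
clock: 20.92
position: [579.5, -39.8, 291.9]
ee_rot: [0.734, 0.679, -0.001, -0.001]
ft_force: [0.1, -0.4, -1.3]
finger_gap: 35.8
gripper_force: 60.3
```

```bash
python3 hd.py; python3 go.py 581.5 -40.8 85
```

```text
head in tool 4378 [ -1.2   1.1 152.9] slopes [-6.00000e-03  1.90000e-02  1.52916e+02] ((-2.197434902191162, 1.2391115427017212), 18.13730812072754)
slide [-0.5  2.1 52.8] yaw -0.004 | tcp [579.6 -40.1 292.5] grasp z 137.8 tilt [-0.    -0.002 -1.   ] gap 35.7816564603585 F [ 0.1 -0.  -0.4] t 20.975
```

>>> {"method": "send_rows", "body": {"series": [{"slide": [-1, 1.5, 15], "yaw": 0, "gripper": 30}, {"slide": [-1, 1.5, 30], "yaw": 0, "gripper": 30}, {"slide": [-1, 1.5, 40], "yaw": 0, "gripper": 30}, {"slide": [-1, 1.5, 46], "yaw": 0, "gripper": 30}, {"slide": [-1, 1.5, 50], "yaw": 0, "gripper": 30}]}}

```text
clock: 21.6
position: [581.6, -40.8, 243.4]
ee_rot: [0.734, 0.679, -0.0, 0.0]
ft_force: [-0.7, -1.4, -0.8]
finger_gap: 36.2
gripper_force: 60.4
```

>>> {"method": "send_rows", "body": {"series": [{"slide": [0, 0, 3], "yaw": 0, "gripper": 30}, {"slide": [0, 0, 6], "yaw": 0, "gripper": 30}, {"slide": [0, 0, 6], "yaw": 0, "gripper": 30}]}}

```text
clock: 21.98
position: [581.7, -40.9, 237.9]
ee_rot: [0.734, 0.679, -0.0, 0.001]
ft_force: [-0.1, -3.0, -0.4]
finger_gap: 36.4
gripper_force: 60.5
```

>>> {"method": "send_rows", "body": {"series": [{"slide": [-0.5, 0, 2], "yaw": 0, "gripper": 30}, {"slide": [-1, 0, 5], "yaw": 0, "gripper": 30}, {"slide": [-1, 0, 8], "yaw": 0, "gripper": 30}]}}

```text
clock: 22.35
position: [581.6, -41.6, 230.3]
ee_rot: [0.734, 0.679, 0.0, 0.0]
ft_force: [-2.9, -1.8, 6.7]
finger_gap: 35.8
gripper_force: 60.8
```

>>> {"method": "send_rows", "body": {"series": [{"slide": [0, 0, 0], "yaw": 0, "gripper": 56}, {"slide": [0, 0, 0], "yaw": 0, "gripper": 56}, {"slide": [0, 0, -25], "yaw": 0, "gripper": 56}, {"slide": [0, 0, -32], "yaw": 0, "gripper": 20}, {"slide": [0, 0, -32], "yaw": 0, "gripper": 0}]}}

```text
clock: 22.98
position: [582.0, -41.4, 262.3]
ee_rot: [0.734, 0.679, 0.001, 0.001]
ft_force: [-0.5, 0.9, 0.2]
finger_gap: 20.5
gripper_force: 0.0
```

>>> {"method": "send_rows", "body": {"series": [{"slide": [0, 0, 0], "yaw": 0, "gripper": 0}, {"slide": [0, 0, 4], "yaw": 0, "gripper": 0}, {"slide": [0, 0, 7], "yaw": 0, "gripper": 0}, {"slide": [0, 0, 9], "yaw": 0, "gripper": 0}, {"slide": [0, 0, 9], "yaw": 0, "gripper": 0}]}}

```text
clock: 23.6
position: [581.4, -41.5, 252.2]
ee_rot: [0.734, 0.679, -0.0, -0.0]
ft_force: [-0.3, 0.3, -0.4]
finger_gap: -0.0
gripper_force: 0.0
```

>>> {"method": "send_rows", "body": {"series": [{"slide": [0, 0, 2], "yaw": 0, "gripper": 0}, {"slide": [0, 0, 4], "yaw": 0, "gripper": 0}, {"slide": [0, 0, 6], "yaw": 0, "gripper": 0}, {"slide": [0, 0, 6], "yaw": 0, "gripper": 0}]}}

```text
clock: 24.1
position: [581.7, -41.6, 248.7]
ee_rot: [0.734, 0.679, 0.0, 0.001]
ft_force: [-2.9, -0.9, 6.4]
finger_gap: 0.1
gripper_force: 3.3
```

>>> {"method": "send_rows", "body": {"series": [{"slide": [0, 0, 2], "yaw": 0, "gripper": 0}, {"slide": [0, 0, 4], "yaw": 0, "gripper": 0}, {"slide": [0, 0, 6], "yaw": 0, "gripper": 0}, {"slide": [0, 0, 6], "yaw": 0, "gripper": 0}]}}

```text
clock: 24.6
position: [581.5, -41.6, 247.2]
ee_rot: [0.734, 0.679, 0.001, 0.002]
ft_force: [-10.0, 1.0, 22.8]
finger_gap: -0.1
gripper_force: 11.2
```

>>> {"method": "send_rows", "body": {"series": [{"slide": [0, 0, 1], "yaw": 0, "gripper": 0}, {"slide": [0, 0, 2], "yaw": 0, "gripper": 0}, {"slide": [0, 0, 2], "yaw": 0, "gripper": 0}]}}

```text
clock: 24.98
position: [581.4, -41.5, 247.2]
ee_rot: [0.734, 0.679, 0.001, 0.002]
ft_force: [-12.7, 1.8, 28.2]
finger_gap: -0.2
gripper_force: 14.5
```

>>> {"method": "send_rows", "body": {"series": [{"slide": [0, 0, -30], "yaw": 0, "gripper": 30}, {"slide": [0, 0, -80], "yaw": 0, "gripper": 30}, {"slide": [0, 0, -130], "yaw": 0, "gripper": 30}, {"slide": [0, 0, -130], "yaw": 0, "gripper": 30}, {"slide": [0, 0, -130], "yaw": 0, "gripper": 30}]}}

```text
clock: 25.6
position: [581.6, -41.6, 368.6]
ee_rot: [0.734, 0.679, 0.0, 0.0]
ft_force: [-0.1, -0.6, 0.2]
finger_gap: 29.8
gripper_force: 0.0
```

```bash
python3 pg.py; python3 go.py 561 235 200 1.496
```

```text
peg at socket 1 1462 top z 72.9 ((579.771728515625, -42.48715591430664), 19.125736236572266)
peg at socket 2 1321 top z 73.0 ((575.9951782226562, -97.22917175292969), 19.122974395751953)
peg at socket 3 1210 top z 72.9 ((571.5823364257812, -152.305908203125), 19.274152755737305)
slide [274.1 -41.8  12.8] yaw -1.574 | tcp [581.3 -41.5 367.3] grasp z 212.6 tilt [ 0.    -0.002 -1.   ] gap 30.31382599837455 F [ 0.   0.4 -0. ] t 25.65
```

All three pegs are home at equal height. Next is the clamp, gripping the left half of its bar.

>>> {"method": "send_rows", "body": {"series": [{"slide": [55, -10, 0], "yaw": -0.18, "gripper": 40}, {"slide": [110, -25, 0], "yaw": -0.36, "gripper": 40}, {"slide": [165, -45, 0], "yaw": -0.54, "gripper": 40}, {"slide": [220, -70, 0], "yaw": -0.72, "gripper": 40}, {"slide": [270, -90, 0], "yaw": -0.9, "gripper": 40}]}}

```text
clock: 26.28
position: [511.4, 236.3, 366.1]
ee_rot: [0.363, 0.932, -0.001, -0.002]
ft_force: [0.9, -0.4, 0.3]
finger_gap: 40.0
gripper_force: 0.0
```

```bash
python3 go.py 493.4 239.9 190 1.498
```

```text
slide [15.6 -9.5 21.5] yaw -0.67 | tcp [511.4 236.3 366.1] grasp z 211.4 tilt [ 0.002 -0.004 -1.   ] gap 39.991227255746615 F [ 0.9 -0.4  0.3] t 26.275
```

>>> {"method": "send_rows", "body": {"series": [{"slide": [4, -3, 5], "yaw": -0.17, "gripper": 40}, {"slide": [8, -5, 10], "yaw": -0.34, "gripper": 40}, {"slide": [12, -7, 15], "yaw": -0.51, "gripper": 40}, {"slide": [15.5, -9.5, 21], "yaw": -0.67, "gripper": 40}, {"slide": [15.5, -9.5, 21], "yaw": -0.67, "gripper": 40}]}}

```text
clock: 26.9
position: [494.1, 238.1, 344.8]
ee_rot: [0.04, 0.999, -0.001, -0.002]
ft_force: [0.6, -0.9, -0.1]
finger_gap: 39.6
gripper_force: 0.0
```

```bash
python3 - <<'E'
from h import *
s=sense(); im,d=get_image("wrist"); save(im,'w5.png',1.2); W=cloud(d,cam("wrist")); im=im.astype(int)
f=(d>0)&(im[...,0]>im[...,1]+70)&(im[...,0]>im[...,2]+70)&(W[...,2]>90)&(W[...,2]<135); P=W[f]; print('bar',len(P),cv2.minAreaRect(P[:,:2].astype(np.float32)),np.percentile(P[:,2],[5,50,95]))
im,d=get_image("top"); W=cloud(d,cam("top")); im=im.astype(int); r_,g,b=im[...,0],im[...,1],im[...,2]
E
python3 go.py 493.4 239.9 108 1.498
```

```text
bar 2269 ((526.9605102539062, 235.53282165527344), (12.816303253173828, 103.70205688476562), 85.68415069580078) [111.36243164 114.27735386 115.6608705 ]
slide [ 1.4  1.8 83.6] yaw -0.009 | tcp [494.8 238.1 346.3] grasp z 191.6 tilt [ 0.002 -0.001 -1.   ] gap 39.803265105668494 F [ 0.6  0.3 -0.3] t 27.0
```

View pics/w5.png

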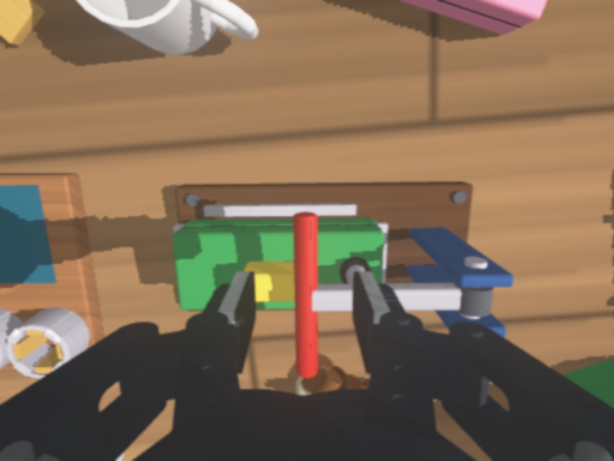

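The wrist view shows the red bar from (305,213) to (305,378), centred between the fingers, with the arm meeting it at y≈298. The mould is still in its nest. I descend onto the left half.

>>> {"method": "send_rows", "body": {"series": [{"slide": [1, 1, 25], "yaw": 0, "gripper": 40}, {"slide": [1, 1, 50], "yaw": 0, "gripper": 40}, {"slide": [1, 1, 70], "yaw": 0, "gripper": 40}, {"slide": [1, 1, 82], "yaw": 0, "gripper": 40}, {"slide": [1, 1, 82], "yaw": 0, "gripper": 40}], "force": 25}}

```text
clock: 27.62
position: [493.8, 239.1, 264.6]
ee_rot: [0.04, 0.999, -0.0, -0.001]
ft_force: [-0.3, -0.5, -0.4]
finger_gap: 40.0
gripper_force: 0.0
```

>>> {"method": "send_rows", "body": {"series": [{"slide": [0, 0, 0], "yaw": 0, "gripper": 8}, {"slide": [0, 0, 0], "yaw": 0, "gripper": 8}, {"slide": [0, 0, 0], "yaw": 0, "gripper": 8}, {"slide": [0, 0, 0], "yaw": 0, "gripper": 8}]}}

```text
clock: 28.12
position: [494.6, 238.8, 267.0]
ee_rot: [0.04, 0.999, -0.001, 0.001]
ft_force: [-0.4, -5.7, 4.3]
finger_gap: 13.1
gripper_force: 24.8
```

Run:
```python
from h import *
s=sense(); p=np.array(s["position"]); M=R.from_quat(s["ee_rot"]).as_matrix(); print(p,s["finger_gap"],s["ft_force"],M.round(3).tolist())
for a in np.arange(0,2.05,.1):
    print(round(a,2),'slide',[0,round(100*(1-np.cos(a)),1),round(-100*np.sin(a),1)])
```

```text
[494.56057814 238.78091189 267.00381834] 13.054149475244934 [-0.41221577 -5.74996637  4.34224212] [[-0.997, 0.079, 0.002], [0.079, 0.997, -0.002], [-0.002, -0.001, -1.0]]
0.0 slide [0, np.float64(0.0), np.float64(-0.0)]
0.1 slide [0, np.float64(0.5), np.float64(-10.0)]
0.2 slide [0, np.float64(2.0), np.float64(-19.9)]
0.3 slide [0, np.float64(4.5), np.float64(-29.6)]
0.4 slide [0, np.float64(7.9), np.float64(-38.9)]
0.5 slide [0, np.float64(12.2), np.float64(-47.9)]
0.6 slide [0, np.float64(17.5), np.float64(-56.5)]
0.7 slide [0, np.float64(23.5), np.float64(-64.4)]
0.8 slide [0, np.float64(30.3), np.float64(-71.7)]
0.9 slide [0, np.float64(37.8), np.float64(-78.3)]
1.0 slide [0, np.float64(46.0), np.float64(-84.1)]
1.1 slide [0, np.float64(54.6), np.float64(-89.1)]
1.2 slide [0, np.float64(63.8), np.float64(-93.2)]
1.3 slide [0, np.float64(73.3), np.float64(-96.4)]
1.4 slide [0, np.float64(83.0), np.float64(-98.5)]
1.5 slide [0, np.float64(92.9), np.float64(-99.7)]
1.6 slide [0, np.float64(102.9), np.float64(-100.0)]
1.7 slide [0, np.float64(112.9), np.float64(-99.2)]
1.8 slide [0, np.float64(122.7), np.float64(-97.4)]
1.9 slide [0, np.float64(132.3), np.float64(-94.6)]
2.0 slide [0, np.float64(141.6), np.float64(-90.9)]
```

>>> {"method": "send_rows", "body": {"series": [{"slide": [0, -1.5, -10], "yaw": 0, "gripper": 8}, {"slide": [0, 0, -20], "yaw": 0, "gripper": 8}, {"slide": [0, 2.5, -29.6], "yaw": 0, "gripper": 8}, {"slide": [0, 6, -39], "yaw": 0, "gripper": 8}, {"slide": [0, 10, -48], "yaw": 0, "gripper": 8}]}}

```text
clock: 28.75
position: [495.3, 249.1, 314.5]
ee_rot: [0.04, 0.999, -0.001, 0.001]
ft_force: [5.0, -2.4, -3.9]
finger_gap: 13.2
gripper_force: 24.4
```

>>> {"method": "send_rows", "body": {"series": [{"slide": [0, 11.3, -16.5], "yaw": 0, "gripper": 8}, {"slide": [0, 25.6, -30.4], "yaw": 0, "gripper": 8}, {"slide": [0, 42.4, -41.2], "yaw": 0, "gripper": 8}, {"slide": [0, 61, -48.5], "yaw": 0, "gripper": 8}, {"slide": [0, 71, -50.6], "yaw": 0, "gripper": 8}]}}

```text
clock: 29.38
position: [500.0, 319.9, 369.2]
ee_rot: [0.039, 0.999, -0.0, 0.002]
ft_force: [0.0, -5.4, 9.8]
finger_gap: 12.8
gripper_force: 26.2
```

>>> {"method": "send_rows", "body": {"series": [{"slide": [0, 10, -1], "yaw": 0, "gripper": 8}, {"slide": [0, 20, -1.5], "yaw": 0, "gripper": 8}, {"slide": [0, 30, -1], "yaw": 0, "gripper": 8}, {"slide": [0, 40, 1], "yaw": 0, "gripper": 8}, {"slide": [0, 50, 4], "yaw": 0, "gripper": 8}]}}

```text
clock: 30.0
position: [504.1, 370.7, 361.9]
ee_rot: [0.039, 0.999, 0.001, 0.0]
ft_force: [0.9, -0.7, 3.9]
finger_gap: 12.5
gripper_force: 27.7
```

>>> {"method": "send_rows", "body": {"series": [{"slide": [0, 0, 0], "yaw": 0, "gripper": 50}, {"slide": [0, 0, 0], "yaw": 0, "gripper": 50}, {"slide": [0, 0, -30], "yaw": 0, "gripper": 50}, {"slide": [0, 0, -60], "yaw": 0, "gripper": 50}, {"slide": [0, -60, -60], "yaw": 0, "gripper": 50}]}}

```text
clock: 30.62
position: [500.6, 312.0, 421.7]
ee_rot: [0.037, 0.999, 0.002, 0.002]
ft_force: [0.7, -0.6, -0.3]
finger_gap: 50.0
gripper_force: 0.0
```

>>> {"method": "send_rows", "body": {"series": [{"slide": [0, -60, 0], "yaw": 0.18, "gripper": 50}, {"slide": [0, -120, 0], "yaw": 0.36, "gripper": 50}, {"slide": [0, -180, 0], "yaw": 0.54, "gripper": 50}, {"slide": [0, -220, 0], "yaw": 0.72, "gripper": 50}, {"slide": [0, -220, 0], "yaw": 0.9, "gripper": 50}]}}

```text
clock: 31.25
position: [481.8, 87.9, 420.1]
ee_rot: [0.475, 0.88, -0.0, -0.0]
ft_force: [-0.1, 0.6, 0.4]
finger_gap: 50.0
gripper_force: 0.0
```

```bash
cat > mo.py <<'E'
from h import *
for n in["top","scene"]:
    im,d=get_image(n); save(im,n+'l.png',1.2); W=cloud(d,cam(n)); im=im.astype(int); r_,g,b=im[...,0],im[...,1],im[...,2]; ok=d>0
    near=(W[...,0]>400)&(W[...,0]<680)&(W[...,1]>-150)&(W[...,1]<470)&ok
    q=lambda f:(len(W[f]),cv2.minAreaRect(W[f][:,:2].astype(np.float32)) if f.sum()>5 else None,np.percentile(W[f][:,2],[5,50,95]).round(1) if f.sum()>5 else None)
    print(n,'bar',q(near&(r_>g+80)&(r_>b+80)&(W[...,2]>90)&(W[...,1]>100)))
    print(n,'mould',q(near&(g>r_+50)&(g>b+50)&(W[...,2]>35)&(W[...,2]<80)))
    print(n,'rib',q(near&(r_>b+80)&(g>b+80)&(W[...,2]>70)&(W[...,2]<105)&(W[...,1]>-20)))
E
python3 mo.py; python3 go.py 527 217 130
```

```text
top bar (335, ((536.0889282226562, 377.4065856933594), (14.500246047973633, 102.30840301513672), 85.86251831054688), array([200.9, 205.7, 208.7]))
top mould (0, None, None)
top rib (0, None, None)
scene bar (438, ((537.7696533203125, 378.3677673339844), (11.839214324951172, 105.65126037597656), 85.86405181884766), array([199.5, 205. , 207. ]))
scene mould (743, ((529.0507202148438, 218.51226806640625), (147.57412719726562, 57.54698181152344), 86.80493927001953), array([61.6, 65.4, 67.3]))
scene rib (280, ((527.0164794921875, 217.05120849609375), (44.04875183105469, 21.135229110717773), 85.39775085449219), array([72.6, 91.8, 94.9]))
slide [ 80.7 108.3 135.3] yaw 0.665 | tcp [482.   89.7 420. ] grasp z 265.3 tilt [ 0.001 -0.001 -1.   ] gap 50.067940411100786 F [ 0.4 -0.5 -0.6] t 31.35
```

View pics/scenel.png

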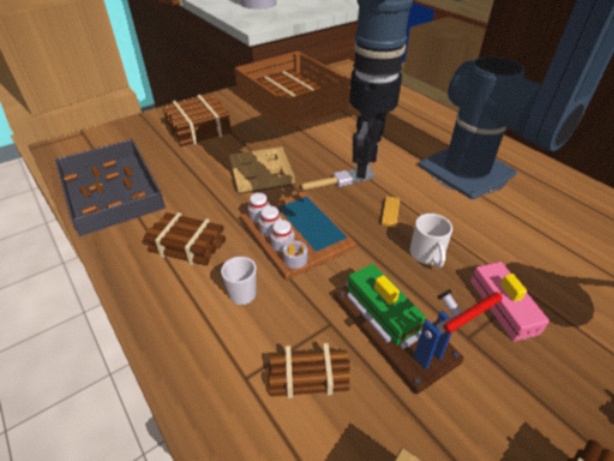

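The scene view shows the clamp thrown open, with its bar at (475,312) and lying at y≈378, about 2.0 rad. The mould is still in the nest at (385,300), the pegs are in sockets 1–3, and the caddy is empty. Now the rib.

>>> {"method": "send_rows", "body": {"series": [{"slide": [20, 27, 20], "yaw": 0.17, "gripper": 50}, {"slide": [40, 54, 45], "yaw": 0.34, "gripper": 50}, {"slide": [60, 81, 75], "yaw": 0.51, "gripper": 50}, {"slide": [80, 108, 100], "yaw": 0.665, "gripper": 50}, {"slide": [80, 108, 120], "yaw": 0.665, "gripper": 50}]}}

```text
clock: 31.98
position: [527.1, 219.9, 298.1]
ee_rot: [0.73, 0.683, -0.001, -0.001]
ft_force: [0.1, 0.0, 0.5]
finger_gap: 50.0
gripper_force: 0.0
```

>>> {"method": "send_rows", "body": {"series": [{"slide": [0, 0, 0], "yaw": 0, "gripper": 50}, {"slide": [0, 0, 0], "yaw": 0, "gripper": 50}]}}

```text
clock: 32.22
position: [527.4, 217.5, 301.0]
ee_rot: [0.732, 0.681, 0.0, 0.0]
ft_force: [-0.7, 0.4, 0.4]
finger_gap: 49.7
gripper_force: 0.0
```

```bash
python3 - <<'E'
from h import *
s=sense(); im,d=get_image("wrist"); save(im,'w7.png',1.2); W=cloud(d,cam("wrist")); im=im.astype(int); r_,g,b=im[...,0],im[...,1],im[...,2]
f=(d>0)&(r_>b+80)&(g>b+80)&(W[...,2]>85)&(W[...,2]<100); P=W[f]; print('rib',len(P),cv2.minAreaRect(P[:,:2].astype(np.float32)),np.percentile(P[:,2],[5,50,95]))
f=(d>0)&(g>r_+50)&(g>b+50)&(abs(W[...,2]-65)<5); P=W[f]; print('mould',len(P),cv2.minAreaRect(P[:,:2].astype(np.float32)),np.percentile(P[:,2],[5,50,95]))
E
python3 go.py 526.5 216.5 86 -0.073
```

```text
rib 2088 ((526.693115234375, 215.8070526123047), (44.662628173828125, 19.546527862548828), 86.50074768066406) [91.06417281 92.9269028  94.01700304]
mould 8730 ((526.805419921875, 215.2680206298828), (148.71006774902344, 58.959808349609375), 85.96736145019531) [63.97430539 65.06084932 66.09858143]
slide [-1.  -1.2 60.9] yaw 0.001 | tcp [527.6 217.4 301.6] grasp z 146.9 tilt [ 0.001  0.002 -1.   ] gap 50.032038377029295 F [ 0.5 -0.2  1. ] t 32.275
```

View pics/w7.png

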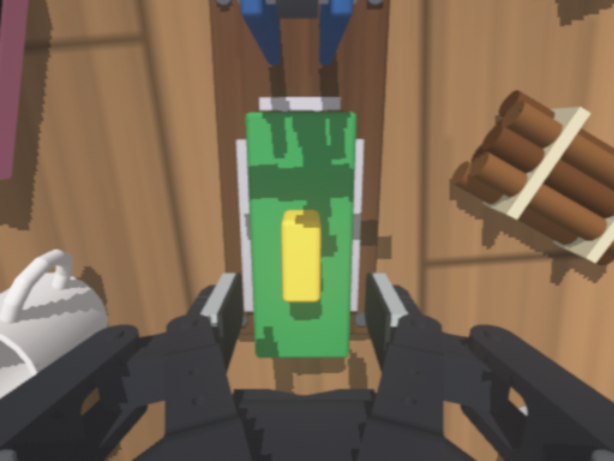

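The wrist view shows the rib at px (301,256), square between the fingers, and the clamp is clear of the mould. I grasp it.

>>> {"method": "send_rows", "body": {"series": [{"slide": [-1, -1, 25], "yaw": 0, "gripper": 50}, {"slide": [-1, -1, 50], "yaw": 0, "gripper": 50}, {"slide": [-1, -1, 60], "yaw": 0, "gripper": 50}, {"slide": [-1, -1, 60], "yaw": 0, "gripper": 50}, {"slide": [-1, -1, 60], "yaw": 0, "gripper": 14}], "force": 110}}

```text
clock: 32.9
position: [527.0, 216.6, 241.9]
ee_rot: [0.732, 0.681, 0.001, 0.001]
ft_force: [0.2, 0.2, -0.3]
finger_gap: 33.2
gripper_force: 0.0
```

>>> {"method": "send_rows", "body": {"series": [{"slide": [0, 0, 0], "yaw": 0, "gripper": 14}, {"slide": [0, 0, 0], "yaw": 0, "gripper": 14}, {"slide": [0, 0, 0], "yaw": 0, "gripper": 14}, {"slide": [0, 0, -12], "yaw": 0, "gripper": 14}, {"slide": [0, 0, -25], "yaw": 0, "gripper": 14}]}}

```text
clock: 33.52
position: [525.8, 216.3, 264.6]
ee_rot: [0.732, 0.681, -0.001, -0.001]
ft_force: [-0.1, 0.2, -4.5]
finger_gap: 18.2
gripper_force: 107.8
```

```bash
python3 go.py 490.2 -61.2 112 -0.075
```

```text
slide [-279.4  -15.3   -1.8] yaw 0.002 | tcp [525.8 216.3 264.6] grasp z 109.9 tilt [-0.001 -0.002 -1.   ] gap 18.22933367888416 F [-0.1  0.2 -4.5] t 33.525
```

>>> {"method": "send_rows", "body": {"series": [{"slide": [-30, -4, -8], "yaw": 0, "gripper": 14}, {"slide": [-75, -8, -8], "yaw": 0, "gripper": 14}, {"slide": [-120, -12, -8], "yaw": 0, "gripper": 14}, {"slide": [-165, -15, -8], "yaw": 0, "gripper": 14}, {"slide": [-210, -15, -8], "yaw": 0, "gripper": 14}]}}

```text
clock: 34.15
position: [495.6, 6.8, 273.6]
ee_rot: [0.732, 0.681, 0.0, 0.0]
ft_force: [0.7, 0.0, -3.3]
finger_gap: 18.5
gripper_force: 107.9
```

>>> {"method": "send_rows", "body": {"series": [{"slide": [-40, 0, 0], "yaw": 0, "gripper": 14}, {"slide": [-69, 0, 0], "yaw": 0, "gripper": 14}, {"slide": [-69, 0, 0], "yaw": 0, "gripper": 14}]}}

```text
clock: 34.52
position: [490.9, -62.5, 273.6]
ee_rot: [0.734, 0.679, -0.0, 0.0]
ft_force: [-0.2, 0.1, -3.3]
finger_gap: 18.0
gripper_force: 108.0
```

```bash
python3 - <<'E'
from h import *
for n in["scene","top"]:
    im,d=get_image(n); save(im,n+'m.png',1.2); W=cloud(d,cam(n)); im=im.astype(int); r_,g,b=im[...,0],im[...,1],im[...,2]
    f=(d>0)&(g>r_+50)&(g>b+50)&(W[...,2]>45)&(W[...,2]<110)&(abs(W[...,1]+60)<130)&(abs(W[...,0]-490)<80); P=W[f]
    if len(P)>10: print(n,len(P),np.percentile(P[:,2],[5,50,80,95]).round(1)); z=np.percentile(P[:,2],60); T=P[P[:,2]>z-8]; print(cv2.minAreaRect(T[:,:2].astype(np.float32)))
E
python3 go.py 490.2 -61.2 86 -0.075
```

```text
scene 566 [60.1 96.7 98.  98.9]
((495.2297058105469, -57.10002899169922), (140.1255340576172, 58.267086029052734), 87.57548522949219)
top 448 [ 94.6  97.7  99.2 100.7]
((493.8653259277344, -8.365066528320312), (45.0574836730957, 58.119632720947266), 85.40501403808594)
slide [-0.6 -0.7 32.7] yaw 0.001 | tcp [490.9 -60.7 273.4] grasp z 118.7 tilt [ 0.001 -0.    -1.   ] gap 18.17243758202158 F [-0.4  0.4 -4.2] t 34.625
```

>>> {"method": "send_rows", "body": {"series": [{"slide": [-1, -1.5, 10], "yaw": 0, "gripper": 14}, {"slide": [-1, -1.5, 20], "yaw": 0, "gripper": 14}, {"slide": [-1, -1.5, 27], "yaw": 0, "gripper": 14}, {"slide": [-1, -1.5, 30], "yaw": 0, "gripper": 14}, {"slide": [-1, -1.5, 32], "yaw": 0, "gripper": 14}]}}

```text
clock: 35.25
position: [489.0, -61.2, 242.1]
ee_rot: [0.732, 0.681, -0.0, -0.001]
ft_force: [-6.0, 2.4, 7.4]
finger_gap: 18.3
gripper_force: 109.4
```

>>> {"method": "send_rows", "body": {"series": [{"slide": [0, 0, 1], "yaw": 0, "gripper": 14}, {"slide": [0, 0, 1], "yaw": 0, "gripper": 14}]}}

```text
clock: 35.5
position: [489.2, -61.3, 242.1]
ee_rot: [0.732, 0.681, 0.0, -0.0]
ft_force: [-4.9, 1.3, 4.2]
finger_gap: 17.7
gripper_force: 109.2
```

Contact, so the mould is on the board. I release and retreat.

>>> {"method": "send_rows", "body": {"series": [{"slide": [0, 0, 0], "yaw": 0, "gripper": 40}, {"slide": [0, 0, 0], "yaw": 0, "gripper": 40}, {"slide": [0, 0, -20], "yaw": 0, "gripper": 40}, {"slide": [0, 0, -60], "yaw": 0, "gripper": 40}, {"slide": [0, 0, -110], "yaw": 0, "gripper": 40}]}}

```text
clock: 36.12
position: [489.3, -61.6, 350.5]
ee_rot: [0.733, 0.681, -0.0, -0.001]
ft_force: [0.7, -0.5, 0.3]
finger_gap: 39.8
gripper_force: 0.0
```

>>> {"method": "send_rows", "body": {"series": [{"slide": [0, -60, -20], "yaw": 0, "gripper": 40}, {"slide": [0, -120, -40], "yaw": 0, "gripper": 40}, {"slide": [0, -180, -40], "yaw": 0, "gripper": 40}, {"slide": [0, -180, -40], "yaw": 0, "gripper": 40}]}}

```text
clock: 36.62
position: [307.0, -47.8, 391.5]
ee_rot: [0.733, 0.68, 0.001, 0.002]
ft_force: [0.8, -0.1, 0.2]
finger_gap: 40.0
gripper_force: 0.0
```

Run:
```python
from h import *
for n in["scene","top"]:
    im,d=get_image(n); save(im,n+'f.png',1.3); W=cloud(d,cam(n)); im=im.astype(int); r_,g,b=im[...,0],im[...,1],im[...,2]; ok=d>0
    f=ok&(g>r_+50)&(g>b+50)&(W[...,2]>50)&(W[...,2]<110)&(abs(W[...,1]+60)<130)&(abs(W[...,0]-490)<80); P=W[f]; print(n,'mould',cv2.minAreaRect(P[:,:2].astype(np.float32)),np.percentile(P[:,2],[10,50,90]).round(1))
    f=ok&(r_>g+80)&(r_>b+80)&(W[...,2]>90)&(W[...,1]>100); print('bar',W[f].mean(0))
    for k in[(581.8,-40.8),(577.6,-95.6),(573.5,-150.5)]:
        q=ok&(np.hypot(W[...,0]-k[0],W[...,1]-k[1])<24)&(W[...,2]>64); print('peg',np.percentile(W[q][:,2],[50,90]),cv2.minEnclosingCircle(W[q][:,:2].astype(np.float32)))
print(sense()["ft_force"])
```

```text
scene mould ((492.0052185058594, -59.74201202392578), (148.15811157226562, 58.32974624633789), 86.40150451660156) [61.1 65.4 66.9]
bar [540.80178242 379.00170896 204.3373189 ]
peg [74.24368311 75.78032361] ((582.6744995117188, -39.84306335449219), 19.535045623779297)
peg [74.1519994  75.89072366] ((578.3187255859375, -96.24929809570312), 19.401973724365234)
peg [73.97748151 75.61618011] ((574.14990234375, -150.26211547851562), 19.842613220214844)
top mould ((488.3978271484375, -59.86015319824219), (148.4320831298828, 58.33577346801758), 85.68876647949219) [63.8 66.2 68.5]
bar [535.93585674 376.49460986 205.24133561]
peg [74.51318645 77.03565869] ((581.0685424804688, -40.24785614013672), 19.38039207458496)
peg [74.81521055 77.06627467] ((576.6156616210938, -94.91853332519531), 19.064027786254883)
peg [74.832279   76.78227782] ((572.7102661132812, -149.84609985351562), 19.121679306030273)
[ 0.40835236 -0.40695258  0.63622906]
```

View pics/topf.png

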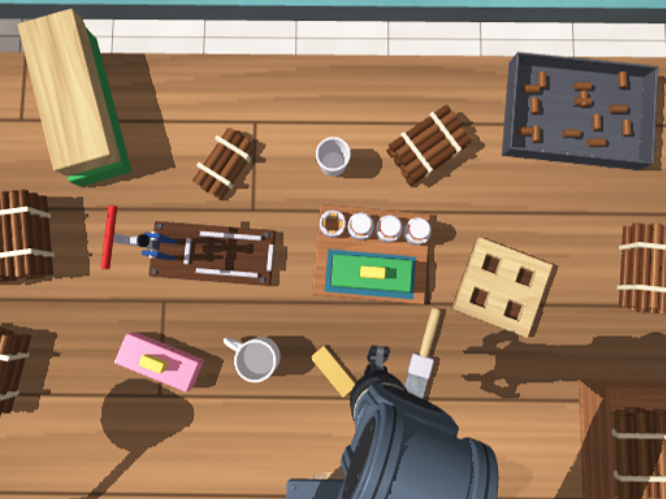

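The top view shows the mould flat and lengthwise on the felt at (370,272), with pegs home at (361..419, 225..231). The clamp is open, its bar at (108,238), and the robot is clear.

```bash
python3 -c "
from rig import *
print(hand_in())"
```

```text
the job is handed in; nothing more can be done
None
```

I handed the job in at about 37 s on the robot's clock: all three pegs present are home in sockets 1–3, the clamp is open on its stop, and the mould lies flat within about 2 mm of the felt's centre. The final pictures confirm this, but `hand_in()` returned no verdict.

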